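# Prop the parts bin open on its stay and take out the pipe offcut

## Task

Use the red handle of the stay to raise the lid of the green parts bin, and set the stay's steel rod down in the notch of the keeper on the bin's side, feeling for the notch, so that the lid stays up when you let go; never let the lid fall. Then press down firmly, but not hard, on the front edge of the raised lid to prove that the stay holds, and only then take the copper pipe offcut out of the bin and lay it flat in the grey job tray. Leave the lid propped and everything outside the bin and tray where it stands.

Things in the scene. Friction and masses are not known exactly. Their poses are not given: they have to be found in the camera images.
- bin: fixed green steel bin, 220 (x) x 230 (y) x 95 (z) mm, walls 4 mm, lined inner floor 37 mm above its underside. Origin at the centre of its underside, z up; its own +x points to the lid's hinge side (away from the robot), its own +y to the side with the stay. The lid's hinge axis runs along the bin's y at x = +110, z = +97 mm in this frame.
- ledge (a point): a fixed point of the bin, x = -10, y = 141, z = 96 mm in its frame, on the keeper: a steel ledge along x on the bin's +y side, 18 mm wide, flat top 96 mm up, with one open-topped square notch 20 mm long, 9 mm deep. The keeper is adjustable: the notch's middle lies anywhere up to 11 mm before or behind this point along x, to be found by feel; the ledge is flat for 28 mm or more to both sides of the notch.
- lid (a joint): lid angle, rad: 0 shut, grows as its front edge swings up; hinge stop at 1.48, so the lid (about 0.45 kg) always falls shut unless something holds it. Propped in the notch it stands at about 1.1 to 1.4.
- lid_edge (a point): middle of the lid's front edge, on its top, 226 mm from the hinge axis. The lid is a 4 mm steel panel 238 mm wide (y) with a turned-down rim, 16 mm deep, along its front and sides. Axes turn with the lid: own z points out of its top, so with the lid raised the front rim is a 16 mm wide strip facing up, from this point along own -z.
- stay_handle (a point): middle of the red round handle of the stay, 16 mm thick, 66 mm long, lying along the bin's y; pinch it across. Shut, it is folded, on a peg and under a stop: raised in a circle round the lid's hinge axis it lifts lid and stay as one. With the lid up (0.8 rad or more), bring the handle down and back to the keeper: the stay then swings down about its pivot and pushes the lid on up.
- stay_pin (a point): centre of the stay's bare 10 mm steel rod where it crosses the keeper, on the handle's axis, 49 mm nearer the bin. The rod ends a leg of 135 mm from a free pivot on the lid's +y side, 100 mm from the hinge axis; shut, the leg points forward and 28 degrees down. This point is 101 mm above the worktop with the rod on the ledge, 92 mm with it in the notch.
- pipe_centre (a point): centre of the copper pipe offcut, 22 mm in diameter and 110 mm long, about 50 g, lying on the bin's floor in its front half; its own y axis runs along the pipe.
- tray: fixed grey job tray, 200 (x) x 140 (y) x 26 (z) mm, walls and floor 4 mm; origin at the centre of its underside. A brass coupler lies along x in its -y half (about 50 mm from the middle); the rest is free.
- mug: dotted mug, 82 x 114 x 91 mm, a bystander; origin at the centre of its underside
- oil_spray: blue aerosol can, 52 mm in diameter, 161 mm tall, a bystander; origin at the centre of its underside
- jar: glass jar, 72 mm in diameter, 102 mm tall, a bystander; origin at the centre of its underside
- torch: black torch, 133 mm long, 41 mm thick, a bystander; origin under its middle
- pipe: the copper pipe offcut; origin on its surface, under its middle as it lies at the start

How it is judged:
By the outcome, as a careful person would: the job done as asked, in the order asked, and still so for the second after the job is handed in, with the robot touching nothing.
It also fails if it takes over 67 s, if anything falls off the work surface, if the arm or the gripper's body presses on something with over 40 N, if the wrist force passes 120 N, or if a joint passes its speed limit or range.

## Robot

A 7-joint arm with a two-finger parallel gripper is mounted at the origin on a cart in front of the work surface, level with it; the furniture and walls round the work are solid. World frame = base frame: x ahead of the robot, y to its left, z up, the work surface at z = 0. Lengths are in m, angles in rad, forces in N, time in s.
With the tool pointing down it reaches from about 0.425 to 0.875 m from the base axis. Payload 8.4 kg.
Tool frame: the origin (TCP) lies at the very end of the fingers, on their centre line; the grasp point (between the pads) lies 19 mm behind it; z points along the fingers, y is the line along which they close (so a half turn about z gives the same grasp; the last joint's range is limited). The gripper opens to 85 mm and grips with 20 to 120 N. Pads are 22 mm wide; open, the fingers measure 114 mm over their backs; the gripper's body (76 mm by 85 mm) begins 54 mm behind the grasp point. The pads swing forward as they close: fully open they stand 13 mm farther back than shut.
Start: joints at [-1.42, 0.333, 0.04, 1.465, -0.013, 1.343, -0.059], TCP at [0.161, 0.63, 0.231] pointing down, gripper open.
Joint ranges: [-2.58, 2.58], [-0.38, 2.09], [-1.3, 1.39], [0.25, 2.4], [-1.5, 4.64], [0.08, 2.09], [-2.65, 2.65]. Speed limits (rad/s): [2.22, 2.22, 2.79, 2.79, 3.14, 3.14, 3.14].

## Interface

Orientations are given as [roll, pitch, yaw] about the fixed x, y, z axes, in that order (R = Rz(yaw) Ry(pitch) Rx(roll)).
In Python, from plant import bot gives the robot as it stands.
- The arm moves only by the shell command python3 -m creep 'ROWS'. ROWS is JSON, a list of rows, each an object of numbers: "claw": the opening, from 0 (shut) to 1 (fully open); "tx", "ty", "tz": the shift along the tool's x, y, z in cm; "turn": the turn about the tool's z in rad. A call has 1 to 5 rows; each row is the pose to reach, as a shift and turn from the pose commanded when the call began, along the tool's axes at that moment; what a row does not reach only later rows make up. A row lasts 1/12 s, in which the tool goes at most 41.7 mm and 7.16 degrees, less where a joint would pass 70% of its speed; a pose out of reach is approached as far as the arm can. A call with a gripper value outside its range is refused whole. The fingers move at their own pace and stop on an object; the grip force is fixed at half the most. Time passes only in rows, so rows that repeat a pose let the fingers close. It gives the time, the measured TCP pose, the force, the opening and the grip force at its end, in the units of the state.
- bot.observe(): the state, without advancing time (a new reading comes with each control period).
- bot.read_camera(name): name is "side" or "top"; returns the picture (384x512x3 uint8, red, green, blue); there is no depth.
- bot.calibration(name): a dict with "camera_matrix" (3x3 intrinsics, pixels), "R" (3x3) and "t" (3): a world point X has camera coordinates R X + t. Camera axes: x right, y down, z forward; pixel columns grow to the right and rows downward; lengths in m; the calibration is good to about 2 mm. A picture is of the moment at which its call begins. calibration takes no time and is no camera call.
- bot.finish_job(): hands the job in; it is judged then, once.
The state is a dict: "time_s": time; "joint_positions": joint angles; "qd": joint speeds; "tau": joint torques, N m; "tool_pos": TCP position; "ee_rot": TCP orientation; "wrist_force": force on the tool from outside, world axes, zero at the start; "wrist_torque": the same for the moment, N m; "grip_width": opening from 0.0 (shut) to 1.0 (fully open); "grasp_force": force on a finger pad.
Only numpy, scipy, OpenCV 4.12 (cv2) and the standard library are available. Lean on these libraries where they do the work, as an engineer would, in place of code of your own. Each camera call takes 0.05 s, during which the arm holds its last target. There are 200 camera calls.

## Working session

There is one attempt and no reset: what is moved stays moved. The work goes in short steps, Python scripts to look and compute and a shell command to move; the robot and the scene stay as the last step left them, time stands still between calls to the robot, and variables do not carry over. Pictures are saved under pics/ and viewed, at most 10 in all, crops included, and the job is handed in when it is done.

```bash
ls; mkdir -p pics; python3 - <<'E'
from plant import bot
import cv2,json,numpy as np
s=bot.observe()
for k,v in s.items(): print(k,np.round(v,3))
for n in("side","top"):
    cv2.imwrite(f"pics/{n}0.png",bot.read_camera(n)[...,::-1])
    c=bot.calibration(n); print(n,{k:np.round(v,4).tolist() for k,v in c.items()})
E
```

```text
pics
time_s 0.0
joint_positions [-1.42   0.334  0.04   1.466 -0.013  1.343 -0.059]
qd [ 0.001 -0.002 -0.     0.    -0.001 -0.001  0.   ]
tau [-0.0000e+00 -6.5857e+01  1.3650e+00 -4.0554e+01  1.7000e-02  1.3000e-02
 -0.0000e+00]
tool_pos [0.161 0.629 0.23 ]
ee_rot [-3.14   0.     2.892]
wrist_force [0.41  0.162 0.785]
wrist_torque [ 0.023 -0.041  0.002]
grasp_force 0.0
grip_width 1.0
side {'camera_matrix': [[485.5362, 0.0, 262.0763], [0.0, 485.5362, 189.2791], [0.0, 0.0, 1.0]], 'R': [[0.9015, -0.4327, -0.0044], [-0.3589, -0.742, -0.5662], [0.2418, 0.512, -0.8242]], 't': [-0.6197, 0.2075, 1.3233]}
top {'camera_matrix': [[351.2937, 0.0, 256.4507], [0.0, 351.2937, 194.8105], [0.0, 0.0, 1.0]], 'R': [[0.0152, -0.9996, -0.0232], [-0.9891, -0.0117, -0.1468], [0.1465, 0.0252, -0.9889]], 't': [-0.0907, 0.616, 1.015]}
```

View pics/side0.png

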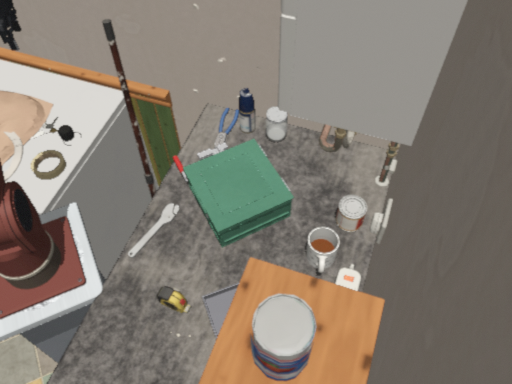

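View pics/top0.png

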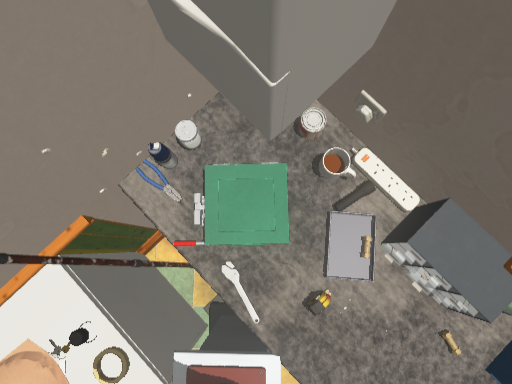

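The side view shows the green bin (lid about (188,145)–(290,238)), with the red handle at (180,167). In the top view the lid spans (205,163)–(289,245), the handle is at (186,243), the keeper at (198,208) and the tray at (350,245). I'll zoom in on both.

```bash
cat > h.py <<'E'
import numpy as np,cv2
from plant import bot
C={n:{k:np.array(v,float) for k,v in bot.calibration(n).items()} for n in("side","top")}
def proj(n,X):
    c=C[n]; p=c["camera_matrix"]@(c["R"]@np.array(X,float)+c["t"]); return p[:2]/p[2]
def onz(n,uv,z):
    c=C[n]; d=c["R"].T@np.linalg.solve(c["camera_matrix"],[*uv,1]); o=-c["R"].T@c["t"]
    return o+d*(z-o[2])/d[2]
def tri(us,ut):
    A=[]; 
    P={n:C[n]["camera_matrix"]@np.c_[C[n]["R"],C[n]["t"]] for n in C}
    X=cv2.triangulatePoints(P["side"],P["top"],np.array(us,float).reshape(2,1),np.array(ut,float).reshape(2,1))
    return (X[:3]/X[3]).ravel()
E
python3 - <<'E'
import cv2,numpy as np
from h import *
s=cv2.imread("pics/side0.png");t=cv2.imread("pics/top0.png")
a=cv2.resize(s[130:250,160:300],None,fx=2.85,fy=5/1.75,interpolation=cv2.INTER_CUBIC)
b=cv2.resize(t[150:260,165:300],None,fx=2.95,fy=2.95,interpolation=cv2.INTER_CUBIC)
a=cv2.resize(s[130:250,160:300],(399,342),interpolation=cv2.INTER_CUBIC)
o=np.zeros((600,800,3),np.uint8); o[:342,:399]=a
o[:330,400:800]=cv2.resize(b,(400,330))
cc=t[200:290,310:400]; o[345:600,400:655]=cv2.resize(cc,(255,255))
o[345:600,0:399]=cv2.resize(s[270:350,180:305],(399,255))
cv2.imwrite("pics/crop0.png",o)
for n in C: print(n,"cam pos",-C[n]["R"].T@C[n]["t"])
print(proj("top",[0,0,0]),proj("top",[.161,.63,.231]))
for u in [(205,164),(288,164),(289,245),(205,246)]: print(u,onz("top",u,.1))
# red centroids
for n,im in(("side",s),("top",t)):
    hsv=cv2.cvtColor(im,cv2.COLOR_BGR2HSV); m=(((hsv[...,0]<8)|(hsv[...,0]>172))&(hsv[...,1]>170)&(hsv[...,2]>110)).astype(np.uint8)
    k,l,st,ce=cv2.connectedComponentsWithStats(m)
    for i in range(1,k):
        if st[i,4]>20: print(n,st[i],ce[i])
E
```

```text
side cam pos [ 0.31320068 -0.79177238  1.20553211]
top cam pos [ 0.46198772 -0.10903192  1.09203912]
[225.07018421 408.02766509] [-51.17669426 371.52439471]
(205, 164) [0.69763319 0.06706182 0.1       ]
(288, 164) [ 0.69996476 -0.17347177  0.1       ]
(289, 245) [ 0.46847153 -0.17673974  0.1       ]
(205, 246) [0.46213834 0.05838231 0.1       ]
side [173 156   9  15  53] [177.50943396 162.86792453]
top [174 241  21   5 103] [184.02912621 243.        ]
```

View pics/crop0.png

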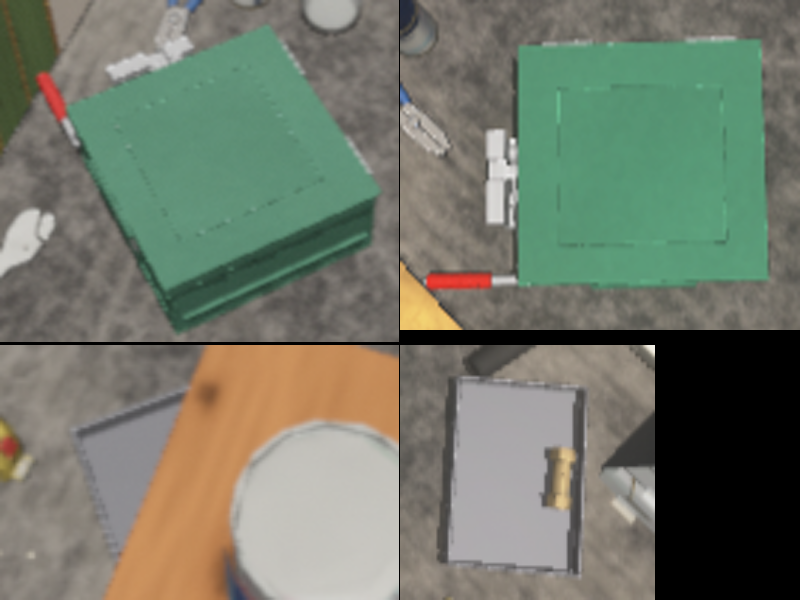

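The crop shows the handle's red part at about (185,243) top and (179,163) side. The keeper's notch is at about (197.7,206) top. The tray lies with its long side along world x, and the coupler is at (367,246). Next I'll fit the bin pose and the obstacles.

```bash
python3 - <<'E'
from h import *
from scipy.optimize import least_squares
np.set_printoptions(precision=4,suppress=True)
S=np.array([(185.3,166.8),(254,139.8),(292.6,196),(217.9,229.3)])-.35
T=np.array([(206.2,244.3),(204.8,165.3),(286.8,163.7),(289.2,242.7)])-.35
loc=lambda b:np.array([(-.116,.119),(b,.119),(b,-.119),(-.116,-.119)])
def W(p,xy,z): c,s=np.cos(p[2]),np.sin(p[2]); return np.r_[p[0]+c*xy[0]-s*xy[1],p[1]+s*xy[0]+c*xy[1],z]
def f(p):
    r=[]
    L=loc(p[4])
    TT=[T[0],T[1],T[2],T[3]]
    for l,a,b in zip(L,[S[0],S[1],S[2],S[3]],TT):
        X=W(p,l,p[3]); r+=[proj("side",X)-a,proj("top",X)-b]
    return np.concatenate(r)
r=least_squares(f,[.58,-.058,.02,.1,.11]); p=r.x; print("bin",p,"res",np.round(r.fun,1))
for t in[(184.7,243.1),(184,243)]: print("handle tri",tri((178.6,163),t))
h=W(p,(-.109,.190),.034); print("handle pred",h,proj("side",h),proj("top",h))
print("notch pred x in bin from top", (onz("top",(197.3,206),.096)[:2]-p[:2])@[np.cos(p[2]),np.sin(p[2])], (onz("top",(197.3,206),.096)[:2]-p[:2])@[-np.sin(p[2]),np.cos(p[2])])
print("keeper pred",proj("top",W(p,(-.01,.141),.096)))
# pole
def line(n,a,b):
    c=C[n];K=np.linalg.inv(c["camera_matrix"]);o=-c["R"].T@c["t"]
    nn=np.cross(c["R"].T@K@[*a,1],c["R"].T@K@[*b,1]); return nn,nn@o
n1,d1=line("side",(110,35),(150,188)); n2,d2=line("top",(5,260),(160,262))
for z in(-.4,-.2,0,.2,.4,.8): 
    X=np.linalg.solve(np.array([n1,n2,[0,0,1]]),[d1,d2,z]); print("pole",X,proj("side",X),proj("top",X))
print("frame",tri((168,97),(160,236)),tri((168,97),(82,218)))
print("tray side corner",[onz("side",u,.026) for u in[(205,297)]])
tr=np.array([(457,378),(584,388),(580,574),(447,562)],float); 
for a in tr: print("tray",onz("top",(310+(a[0]-400)/2.833-.35,200+(a[1]-345)/2.833-.35),.026))
print("shelf corner",tri((248,263),(0,0)))
E
```

```text
bin [ 0.5891 -0.0543  0.0332  0.1068  0.107 ] res [-1.5 -0.6 -2.  -0.5 -0.3 -1.5 -0.3  0.4  0.9  1.6  0.4  0.1  0.8  1.6
  0.5 -0.5]
handle tri [0.4695 0.1297 0.0395]
handle tri [0.47   0.1327 0.0358]
handle pred [0.4739 0.1319 0.034 ] [180.0066 163.0793] [184.4291 241.7275]
notch pred x in bin from top -0.009332920330866511 0.14010976944247502
keeper pred [196.9888 206.2377]
pole [ 0.3922  0.5061 -0.4   ] [145.1297 169.3713] [118.5429 261.4651]
pole [ 0.4012  0.5086 -0.2   ] [136.5356 136.4986] [ 95.5426 261.1683]
pole [0.4103 0.5111 0.    ] [126.2944  97.326 ] [ 64.2387 260.7644]
pole [0.4193 0.5136 0.2   ] [113.8825  49.8504] [ 19.144  260.1825]
pole [0.4284 0.516  0.4   ] [98.5279 -8.8809] [-51.429  259.2719]
pole [0.4465 0.521  0.8   ] [  53.5038 -181.0979] [-467.562   253.9024]
frame [0.4815 0.1222 0.3176] [ 0.5472  0.4856 -0.0351]
tray side corner [array([ 0.383 , -0.2969,  0.026 ])]
tray [ 0.572 -0.305  0.026]
tray [ 0.563  -0.4396  0.026 ]
tray [ 0.3694 -0.4289  0.026 ]
tray [ 0.3793 -0.2917  0.026 ]
shelf corner [ 0.0573 -1.0307  1.9601]
```

```bash
cat >> h.py <<'E'
from scipy.spatial.transform import Rotation as Ro
def rel(X,yaw=None,p=None,r=None):
    "tool-axis shift in cm from pose (p, r) to X; turn"
    s=bot.observe(); p=np.array(s["tool_pos"] if p is None else p); r=s["ee_rot"] if r is None else r
    R=Ro.from_euler("xyz",r).as_matrix(); d=R.T@(np.array(X)-p)*100
    t=None if yaw is None else (-(yaw-r[2])+np.pi)%(2*np.pi)-np.pi
    return np.round(d,2),t
E
python3 - <<'E'
from h import *
np.set_printoptions(precision=3,suppress=True)
print("white",tri((77,207),(174,353)),tri((100,295),(279,355)))
print("cart edge corner z0",onz("top",(210,300),0),onz("side",(45,380),0))
print("frame top corner", tri((168,97),(82,218)), "orange2",tri((182,155),(160,236)))
print("greybox z0",onz("top",(385,240),0), "cab corner", [onz("top",(275,138),z) for z in(0,.3)])
print(rel([.114,.446,.28]))
E
```

```text
white [ 0.143  0.162 -0.03 ] [ 0.139 -0.154 -0.016]
cart edge corner z0 [0.301 0.054 0.   ] [-0.036 -0.314  0.   ]
frame top corner [ 0.547  0.486 -0.035] orange2 [ 0.5    0.231 -0.054]
greybox z0 [ 0.489 -0.477  0.   ] cab corner [array([ 0.809, -0.138,  0.   ]), array([ 0.714, -0.13 ,  0.3  ])]
(array([ -0.02, -18.93,  -4.92]), None)
```

```bash
python3 -m creep '[{"claw":1,"tx":0,"ty":-3,"tz":-1},{"claw":1,"ty":-7,"tz":-2},{"claw":1,"ty":-11,"tz":-3},{"claw":1,"ty":-15,"tz":-4},{"claw":1,"ty":-19,"tz":-5}]'
python3 -m creep '[{"claw":1,"tx":-3,"ty":-0.5,"turn":0.1},{"claw":1,"tx":-7,"ty":-1.2,"turn":0.2},{"claw":1,"tx":-11,"ty":-2,"turn":0.32},{"claw":1,"tx":-15,"ty":-2.8,"turn":0.44},{"claw":1,"tx":-19,"ty":-3.6,"turn":0.56}]'
python3 -c "
from h import *
print(rel([.465,.131,.20],np.pi/2+.03))"
```

```text
(array([-41.82, -40.77,   3.11]), np.float64(1.2910816001946372))$[0]: bad value
$[0]: bad value
```

```bash
python3 -m creep '[{"claw":1.0,"tx":0.0,"ty":-3.0,"tz":-1.0,"turn":0.0}]'; python3 -m creep '[{"claw":1.0,"tx":0.0,"ty":-1.0,"tz":-0.5}]'; python3 -m creep -h | head -20
```

```text
time_s: 0.18
tool_pos: [0.1534, 0.6017, 0.237]
ee_rot: [-3.137, 0.001, 2.892]
wrist_force: [-0.4, -1.7, 0.1]
grip_width: 1.0
grasp_force: 0.0$[0]: bad value
invalid input: not JSON, or not a number
```

```bash
python3 -m creep '[{"claw":1,"tx":0,"ty":-4,"tz":-1,"turn":0},{"claw":1,"tx":0,"ty":-8,"tz":-2,"turn":0},{"claw":1,"tx":0,"ty":-12,"tz":-3,"turn":0},{"claw":1,"tx":0,"ty":-16,"tz":-4,"turn":0}]'
python3 -m creep '[{"claw":1,"tx":-3,"ty":-0.5,"tz":0,"turn":0.1},{"claw":1,"tx":-7,"ty":-1.2,"tz":0,"turn":0.2},{"claw":1,"tx":-11,"ty":-2,"tz":0,"turn":0.32},{"claw":1,"tx":-15,"ty":-2.8,"tz":0,"turn":0.44},{"claw":1,"tx":-19,"ty":-3.6,"tz":0,"turn":0.56}]'
python3 -c "
from h import *
print(rel([.465,.131,.20],np.pi/2+.03))"
```

```text
time_s: 0.52
tool_pos: [0.1133, 0.4437, 0.281]
ee_rot: [-3.141, 0.0, 2.892]
wrist_force: [-0.1, 0.8, 1.1]
grip_width: 0.999
grasp_force: 0.0
time_s: 0.93
tool_pos: [0.2903, 0.3625, 0.2814]
ee_rot: [3.141, -0.0, 2.326]
wrist_force: [0.6, 0.9, -0.3]
grip_width: 0.997
grasp_force: 0.0
(array([-28.83,  -3.15,   8.13]), np.float64(0.7254824879810444))
```

```bash
python3 -m creep '[{"claw":1,"tx":-4,"ty":-0.4,"tz":0.5,"turn":0.12},{"claw":1,"tx":-8,"ty":-0.8,"tz":1,"turn":0.24},{"claw":1,"tx":-12,"ty":-1.2,"tz":2,"turn":0.36},{"claw":1,"tx":-16,"ty":-1.6,"tz":3,"turn":0.48},{"claw":1,"tx":-20,"ty":-2,"tz":4,"turn":0.6}]'
python3 - <<'E'
from h import *
p=bot.observe();print(p["tool_pos"],p["ee_rot"])
print(rel([.465,.131,.15],np.pi/2+.03))
E
```

```text
time_s: 1.35
tool_pos: [0.4131, 0.2033, 0.2409]
ee_rot: [3.141, -0.0, 1.726]
wrist_force: [0.8, 0.6, -0.4]
grip_width: 0.999
grasp_force: 0.0
[0.41306784 0.20329077 0.24087342] [ 3.14146493e+00 -3.43390045e-04  1.72585805e+00]
(array([-7.95,  4.01,  9.09]), np.float64(0.12506172666882875))
```

```bash
python3 -m creep '[{"claw":1,"tx":-3,"ty":1.5,"tz":3,"turn":0.06},{"claw":1,"tx":-5.5,"ty":3,"tz":6,"turn":0.125},{"claw":1,"tx":-7.9,"ty":4.6,"tz":9,"turn":0.125},{"claw":1,"tx":-7.9,"ty":4.6,"tz":12,"turn":0.125},{"claw":1,"tx":-7.9,"ty":4.6,"tz":12,"turn":0.125}]'
python3 - <<'E'
from h import *
s=bot.read_camera("side");t=bot.read_camera("top")
print(bot.observe()["tool_pos"],bot.observe()["ee_rot"],"handle rel",rel([.471,.131,.016]))
o=np.zeros((450,800,3),np.uint8)
o[:,:400]=cv2.resize(s[90:225,125:245],(400,450),interpolation=cv2.INTER_CUBIC)
o[:,400:]=cv2.resize(t[170:305,130:250],(400,450),interpolation=cv2.INTER_CUBIC)
cv2.imwrite("pics/g1.png",o[...,::-1])
E
```

```text
time_s: 1.77
tool_pos: [0.4679, 0.1314, 0.116]
ee_rot: [-3.134, 0.005, 1.603]
wrist_force: [-1.2, -0.2, -0.7]
grip_width: 0.997
grasp_force: 0.0
[0.46957435 0.13435674 0.12087056] [-3.13915052e+00  1.57558051e-03  1.60634474e+00] handle rel (array([-0.32,  0.16, 10.49]), None)
```

View pics/g1.png

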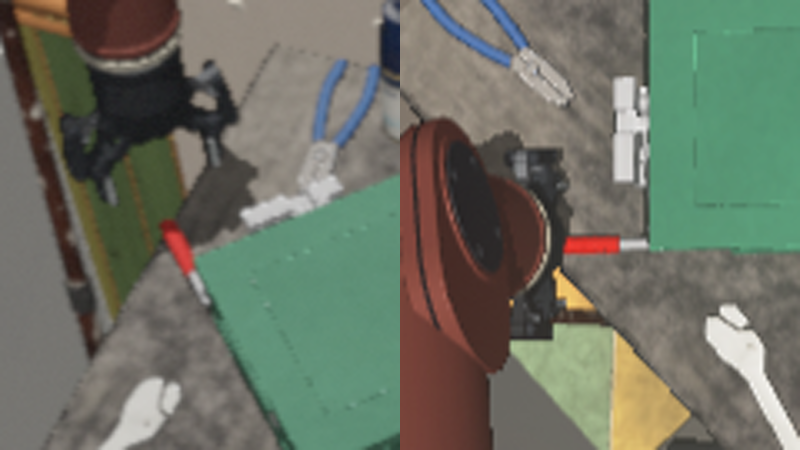

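The view shows the open gripper straddling the handle in both views. Next I descend and close.

```bash
python3 -m creep '[{"claw":1,"tx":-0.3,"ty":0.1,"tz":3.5,"turn":0},{"claw":1,"tx":-0.3,"ty":0.1,"tz":7,"turn":0},{"claw":1,"tx":-0.3,"ty":0.1,"tz":9,"turn":0},{"claw":1,"tx":-0.3,"ty":0.1,"tz":10.4,"turn":0},{"claw":1,"tx":-0.3,"ty":0.1,"tz":10.4,"turn":0}]'
python3 -m creep '[{"claw":0,"tx":0,"ty":0,"tz":0,"turn":0},{"claw":0,"tx":0,"ty":0,"tz":0,"turn":0},{"claw":0,"tx":0,"ty":0,"tz":0,"turn":0},{"claw":0,"tx":0,"ty":0,"tz":0,"turn":0},{"claw":0,"tx":0,"ty":0,"tz":0,"turn":0}]'
python3 -m creep '[{"claw":0,"tx":0,"ty":0,"tz":0,"turn":0},{"claw":0,"tx":0,"ty":0,"tz":0,"turn":0},{"claw":0,"tx":0,"ty":0,"tz":0,"turn":0},{"claw":0,"tx":0,"ty":0,"tz":0,"turn":0},{"claw":0,"tx":0,"ty":0,"tz":0,"turn":0}]'
```

```text
time_s: 2.28
tool_pos: [0.4706, 0.1328, 0.0167]
ee_rot: [-3.14, 0.0, 1.609]
wrist_force: [-0.8, 0.1, -0.0]
grip_width: 1.002
grasp_force: 0.0
time_s: 2.7
tool_pos: [0.4721, 0.1321, 0.0183]
ee_rot: [3.14, -0.001, 1.607]
wrist_force: [0.8, 0.6, -0.7]
grip_width: 0.301
grasp_force: 0.0
time_s: 3.12
tool_pos: [0.4701, 0.1318, 0.0176]
ee_rot: [-3.139, -0.0, 1.607]
wrist_force: [-7.5, -0.3, 10.5]
grip_width: 0.157
grasp_force: 58.4
```

```bash
python3 -m creep '[{"claw":0,"tx":0,"ty":-0.2,"tz":-0.8,"turn":0},{"claw":0,"tx":0,"ty":-0.4,"tz":-1.6,"turn":0},{"claw":0,"tx":0,"ty":-0.65,"tz":-3.1,"turn":0},{"claw":0,"tx":0,"ty":-0.8,"tz":-4.7,"turn":0},{"claw":0,"tx":0,"ty":-0.87,"tz":-6.3,"turn":0}]'
python3 -m creep '[{"claw":0,"tx":0,"ty":0,"tz":0,"turn":0},{"claw":0,"tx":0,"ty":0,"tz":0,"turn":0}]'
```

```text
time_s: 3.53
tool_pos: [0.4598, 0.1315, 0.0803]
ee_rot: [-3.136, 0.0, 1.607]
wrist_force: [-9.1, 2.5, -4.4]
grip_width: 0.159
grasp_force: 58.7
time_s: 3.7
tool_pos: [0.461, 0.1316, 0.081]
ee_rot: [-3.139, -0.001, 1.607]
wrist_force: [-8.9, 3.0, -4.5]
grip_width: 0.16
grasp_force: 59.1
```

```bash
python3 -m creep '[{"claw":0,"tx":0,"ty":0.1,"tz":-2.0,"turn":0},{"claw":0,"tx":0,"ty":0.35,"tz":-3.95,"turn":0},{"claw":0,"tx":0,"ty":0.8,"tz":-5.9,"turn":0},{"claw":0,"tx":0,"ty":1.4,"tz":-7.8,"turn":0},{"claw":0,"tx":0,"ty":2.1,"tz":-9.6,"turn":0}]'
python3 -m creep '[{"claw":0,"tx":0,"ty":0.9,"tz":-1.8,"turn":0},{"claw":0,"tx":0,"ty":2.0,"tz":-3.4,"turn":0},{"claw":0,"tx":0,"ty":3.2,"tz":-5.0,"turn":0},{"claw":0,"tx":0,"ty":3.2,"tz":-5.0,"turn":0}]'
python3 - <<'E'
from h import *
s=bot.read_camera("side");t=bot.read_camera("top")
print(bot.observe()["tool_pos"],bot.observe()["wrist_force"])
o=np.zeros((450,800,3),np.uint8)
o[:,:400]=cv2.resize(s[70:250,140:300],(400,450),interpolation=cv2.INTER_CUBIC)
o[:,400:]=cv2.resize(t[130:310,130:290],(400,450),interpolation=cv2.INTER_CUBIC)
cv2.imwrite("pics/g2.png",o[...,::-1])
E
```

```text
time_s: 4.12
tool_pos: [0.4825, 0.1323, 0.1775]
ee_rot: [-3.14, -0.001, 1.607]
wrist_force: [-9.8, 0.6, 1.0]
grip_width: 0.16
grasp_force: 58.7
time_s: 4.45
tool_pos: [0.5184, 0.1341, 0.2301]
ee_rot: [3.136, -0.002, 1.607]
wrist_force: [-1.5, 5.0, 0.1]
grip_width: 0.157
grasp_force: 59.7
[0.51585    0.13398681 0.22710157] [-4.2047648   4.22990769  1.60940555]
```

View pics/g2.png

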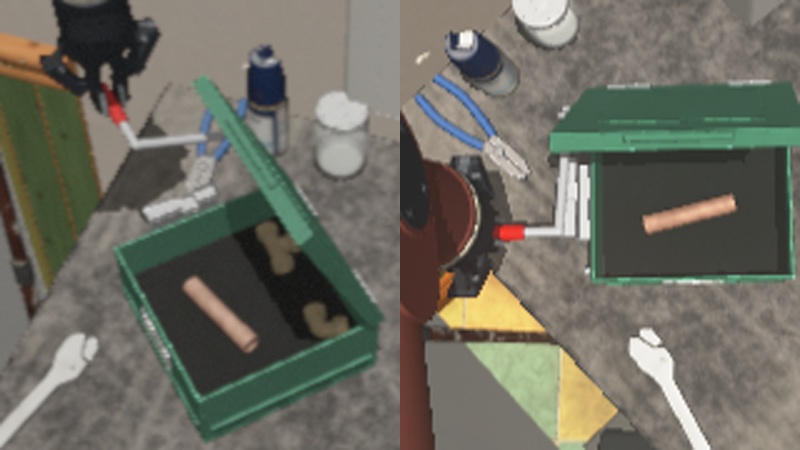

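Lid is up at about 1.0 rad, held by the gripper at the red handle (crop (510,232)). The pipe lies in the bin's front half at crop (690,213) in the top view. Now I bring the rod down towards the ledge ahead of the notch.

```bash
python3 -m creep '[{"claw":0,"tx":0,"ty":0.5,"tz":1.8,"turn":0},{"claw":0,"tx":0,"ty":1.2,"tz":4.2,"turn":0},{"claw":0,"tx":0,"ty":1.9,"tz":6.6,"turn":0},{"claw":0,"tx":0,"ty":2.6,"tz":9,"turn":0},{"claw":0,"tx":0,"ty":3.2,"tz":11,"turn":0}]'
python3 -m creep '[{"claw":0,"tx":0,"ty":0,"tz":0,"turn":0},{"claw":0,"tx":0,"ty":0,"tz":0,"turn":0}]'
```

```text
time_s: 4.97
tool_pos: [0.547, 0.1347, 0.1145]
ee_rot: [-3.141, -0.0, 1.607]
wrist_force: [0.5, -1.4, 1.6]
grip_width: 0.155
grasp_force: 71.0
time_s: 5.13
tool_pos: [0.5457, 0.1352, 0.1142]
ee_rot: [-3.138, 0.001, 1.608]
wrist_force: [-0.5, 5.7, -2.1]
grip_width: 0.157
grasp_force: 70.9
```

```bash
python3 -m creep '[{"claw":0,"tx":0,"ty":0,"tz":0.9,"turn":0},{"claw":0,"tx":0,"ty":0,"tz":1.8,"turn":0},{"claw":0,"tx":0,"ty":0,"tz":2.3,"turn":0},{"claw":0,"tx":0,"ty":0,"tz":2.6,"turn":0},{"claw":0,"tx":0,"ty":0,"tz":2.6,"turn":0}]'
python3 -m creep '[{"claw":0,"tx":0,"ty":0,"tz":0.2,"turn":0},{"claw":0,"tx":0,"ty":0,"tz":0.2,"turn":0}]'
python3 -m creep '[{"claw":0,"tx":0,"ty":0,"tz":0.2,"turn":0},{"claw":0,"tx":0,"ty":0,"tz":0.2,"turn":0}]'
python3 -m creep '[{"claw":0,"tx":0,"ty":0,"tz":0.2,"turn":0},{"claw":0,"tx":0,"ty":0,"tz":0.2,"turn":0}]'
```

```text
time_s: 5.55
tool_pos: [0.5466, 0.1346, 0.0891]
ee_rot: [-3.14, 0.0, 1.607]
wrist_force: [-2.8, 7.6, -2.7]
grip_width: 0.156
grasp_force: 73.3
time_s: 5.72
tool_pos: [0.5481, 0.1347, 0.0886]
ee_rot: [3.141, -0.001, 1.607]
wrist_force: [-1.6, 7.5, 1.1]
grip_width: 0.158
grasp_force: 73.8
time_s: 5.88
tool_pos: [0.5494, 0.1335, 0.0881]
ee_rot: [3.138, -0.0, 1.605]
wrist_force: [-1.9, -0.3, 15.5]
grip_width: 0.154
grasp_force: 75.8
time_s: 6.05
tool_pos: [0.5496, 0.1334, 0.0877]
ee_rot: [3.138, -0.001, 1.604]
wrist_force: [-10.6, -1.5, 34.1]
grip_width: 0.16
grasp_force: 77.9
```

```bash
python3 -m creep '[{"claw":0,"tx":0,"ty":0,"tz":-0.2,"turn":0},{"claw":0,"tx":0,"ty":0.2,"tz":-0.2,"turn":0},{"claw":0,"tx":0,"ty":0.4,"tz":-0.2,"turn":0}]'
python3 -m creep '[{"claw":0,"tx":0,"ty":0.2,"tz":0,"turn":0},{"claw":0,"tx":0,"ty":0.4,"tz":0,"turn":0}]'
python3 -m creep '[{"claw":0,"tx":0,"ty":0.2,"tz":0,"turn":0},{"claw":0,"tx":0,"ty":0.4,"tz":0,"turn":0}]'
```

```text
time_s: 6.3
tool_pos: [0.55, 0.1338, 0.0878]
ee_rot: [-3.137, -0.001, 1.605]
wrist_force: [-19.4, -0.1, 34.1]
grip_width: 0.157
grasp_force: 78.1
time_s: 6.47
tool_pos: [0.5557, 0.134, 0.088]
ee_rot: [-3.141, -0.001, 1.605]
wrist_force: [-9.7, -0.2, 22.2]
grip_width: 0.157
grasp_force: 76.4
time_s: 6.63
tool_pos: [0.5602, 0.1342, 0.0881]
ee_rot: [3.141, -0.001, 1.605]
wrist_force: [-9.0, 0.9, 20.2]
grip_width: 0.153
grasp_force: 76.4
```

```bash
python3 -m creep '[{"claw":0,"tx":0,"ty":0.2,"tz":0,"turn":0},{"claw":0,"tx":0,"ty":0.4,"tz":0,"turn":0}]'
python3 -m creep '[{"claw":0,"tx":0,"ty":0.15,"tz":0,"turn":0},{"claw":0,"tx":0,"ty":0.3,"tz":0,"turn":0}]'
```

```text
time_s: 6.8
tool_pos: [0.5647, 0.1343, 0.0877]
ee_rot: [3.14, -0.001, 1.605]
wrist_force: [-2.6, 2.0, 7.4]
grip_width: 0.16
grasp_force: 74.8
time_s: 6.97
tool_pos: [0.5673, 0.1344, 0.0868]
ee_rot: [3.14, -0.0, 1.605]
wrist_force: [-3.3, 1.5, 3.5]
grip_width: 0.157
grasp_force: 74.5
```

```bash
python3 -m creep '[{"claw":0,"tx":0,"ty":0.1,"tz":0.2,"turn":0},{"claw":0,"tx":0,"ty":0.1,"tz":0.4,"turn":0},{"claw":0,"tx":0,"ty":0.1,"tz":0.4,"turn":0}]'
python3 -m creep '[{"claw":0,"tx":0,"ty":0,"tz":0.2,"turn":0},{"claw":0,"tx":0,"ty":0,"tz":0.4,"turn":0},{"claw":0,"tx":0,"ty":0,"tz":0.4,"turn":0}]'
```

```text
time_s: 7.22
tool_pos: [0.568, 0.1355, 0.0819]
ee_rot: [3.141, 0.0, 1.608]
wrist_force: [3.3, 5.0, -2.5]
grip_width: 0.153
grasp_force: 74.9
time_s: 7.47
tool_pos: [0.568, 0.1349, 0.0785]
ee_rot: [3.141, -0.0, 1.606]
wrist_force: [-1.0, 3.8, 0.9]
grip_width: 0.157
grasp_force: 75.7
```

```bash
python3 -m creep '[{"claw":0,"tx":0,"ty":0,"tz":0.15,"turn":0},{"claw":0,"tx":0,"ty":0,"tz":0.15,"turn":0},{"claw":0,"tx":0,"ty":0,"tz":0.15,"turn":0}]'
python3 - <<'E'
from h import *
s=bot.read_camera("side");t=bot.read_camera("top")
print(bot.observe()["tool_pos"],bot.observe()["wrist_force"])
o=np.zeros((450,800,3),np.uint8)
o[:,:400]=cv2.resize(s[70:250,140:300],(400,450),interpolation=cv2.INTER_CUBIC)
o[:,400:]=cv2.resize(t[130:310,130:290],(400,450),interpolation=cv2.INTER_CUBIC)
cv2.imwrite("pics/g3.png",o[...,::-1])
E
```

```text
time_s: 7.72
tool_pos: [0.5689, 0.1349, 0.0782]
ee_rot: [3.139, -0.001, 1.605]
wrist_force: [-1.4, -1.9, 17.6]
grip_width: 0.155
grasp_force: 77.9
[0.56883734 0.13488427 0.07821595] [-2.07477721 -2.37910635 19.98635039]
```

View pics/g3.png

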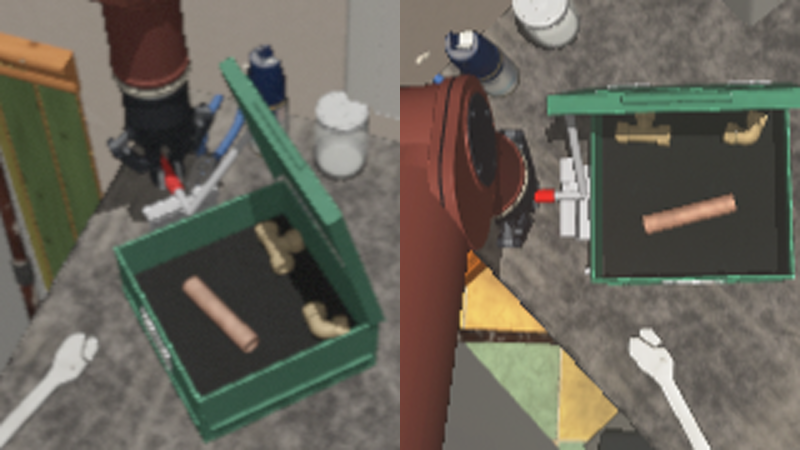

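The rod sits in the notch: z is 9–10 mm below the ledge and the bottom carries about 20 N. The picture shows the lid standing steep and the rod at the keeper's middle (crop (570,197)). I'll relax the downforce, then open and lift off.

```bash
python3 -m creep '[{"claw":0,"tx":0,"ty":0,"tz":-0.1,"turn":0},{"claw":0,"tx":0,"ty":0,"tz":-0.15,"turn":0}]'
python3 -m creep '[{"claw":0.4,"tx":0,"ty":0,"tz":0,"turn":0},{"claw":0.4,"tx":0,"ty":0,"tz":0,"turn":0},{"claw":0.5,"tx":0,"ty":0,"tz":0,"turn":0},{"claw":0.5,"tx":0,"ty":0,"tz":0,"turn":0},{"claw":0.5,"tx":0,"ty":0,"tz":0,"turn":0}]'
python3 -m creep '[{"claw":0.5,"tx":0,"ty":0,"tz":-1,"turn":0},{"claw":0.5,"tx":0,"ty":0,"tz":-2.5,"turn":0},{"claw":0.5,"tx":0,"ty":0,"tz":-4.5,"turn":0},{"claw":0.5,"tx":0,"ty":0,"tz":-7,"turn":0},{"claw":0.5,"tx":0,"ty":0,"tz":-10,"turn":0}]'
python3 - <<'E'
from h import *
s=bot.read_camera("side");t=bot.read_camera("top")
cv2.imwrite("pics/side4.png",s[...,::-1]);cv2.imwrite("pics/top4.png",t[...,::-1])
o=np.zeros((450,800,3),np.uint8)
o[:,:400]=cv2.resize(s[70:250,140:300],(400,450),interpolation=cv2.INTER_CUBIC)
o[:,400:]=cv2.resize(t[130:310,130:290],(400,450),interpolation=cv2.INTER_CUBIC)
cv2.imwrite("pics/g4.png",o[...,::-1])
print(proj("side",[.62,-.0535,.313]),proj("top",[.62,-.0535,.313]),proj("side",[.809,-.138,0]))
E
```

```text
time_s: 7.98
tool_pos: [0.568, 0.1349, 0.0786]
ee_rot: [3.141, -0.0, 1.606]
wrist_force: [1.6, -3.0, 5.7]
grip_width: 0.15
grasp_force: 76.3
time_s: 8.4
tool_pos: [0.5675, 0.1346, 0.078]
ee_rot: [-3.141, 0.001, 1.606]
wrist_force: [0.2, 0.8, 0.7]
grip_width: 0.502
grasp_force: 0.0
time_s: 8.82
tool_pos: [0.567, 0.1347, 0.179]
ee_rot: [-3.14, 0.001, 1.606]
wrist_force: [0.9, 0.1, 0.3]
grip_width: 0.498
grasp_force: 0.0
[246.13989305 126.92305037] [240.98205798 176.01067117] [318.84690705 195.82770113]
```

View pics/g4.png

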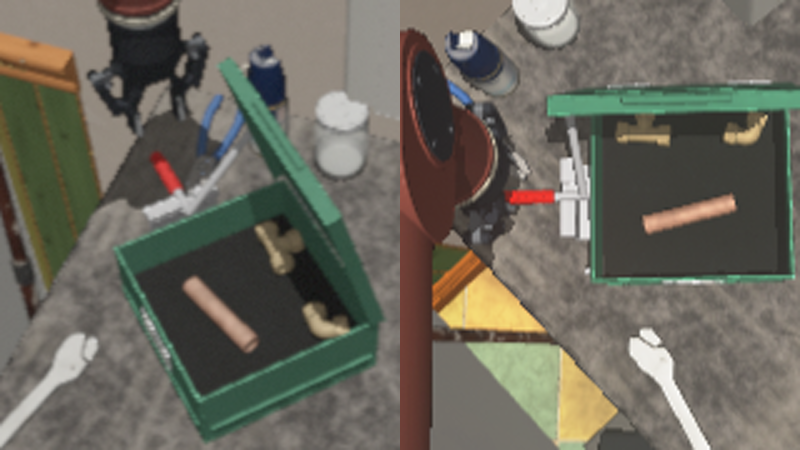

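Lid stays up on its own after release, with the stay's rod in the notch. Its front strip spans side pixels (231,94)–(275,160), mid about (253,127), and top row about 171. I'll measure it more precisely, and the pipe too.

```bash
python3 - <<'E'
from h import *
np.set_printoptions(precision=4,suppress=True)
s=cv2.imread("pics/side4.png");t=cv2.imread("pics/top4.png")
def gm(im,vmin=100):
    h=cv2.cvtColor(im,cv2.COLOR_BGR2HSV); return ((h[...,0]>60)&(h[...,0]<95)&(h[...,1]>90)&(h[...,2]>vmin))
m=gm(t,100)
for c in range(190,300,10):
    r=np.where(m[155:182,c])[0]+155; print(c,(r.min(),r.max(),len(r)) if len(r) else None,end=' ')
print()
for r in range(163,180,2):
    c=np.where(m[r,180:320])[0]+180; print(r,(c.min(),c.max()) if len(c) else None,end=' ')
print()
ms=gm(s,100)
for r in range(90,170,8):
    c=np.where(ms[r,215:300])[0]+215; print(r,c.tolist()[:12],end=' ')
print()
for n,im in(("side",s),("top",t)):
    h=cv2.cvtColor(im,cv2.COLOR_BGR2HSV); b=cv2.cvtColor(im,cv2.COLOR_BGR2RGB).astype(int)
    k=((b[...,0]-b[...,2]>45)&(b[...,0]>130)&(b[...,0]-b[...,1]>30)).astype(np.uint8)
    k[:, :205]=0; k[:,280:]=0; k[:170]=0; k[260:]=0
    q,l,st,ce=cv2.connectedComponentsWithStats(k)
    for i in range(1,q):
        if st[i,4]>40: print(n,st[i],ce[i],cv2.minAreaRect(np.argwhere(l==i)[:,::-1].astype(np.float32)))
E
```

```text
190 (np.int64(169), np.int64(175), 7) 200 (np.int64(168), np.int64(175), 8) 210 (np.int64(168), np.int64(175), 8) 220 (np.int64(167), np.int64(174), 8) 230 (np.int64(167), np.int64(174), 8) 240 (np.int64(168), np.int64(174), 7) 250 (np.int64(165), np.int64(173), 7) 260 (np.int64(165), np.int64(174), 10) 270 (np.int64(166), np.int64(173), 8) 280 (np.int64(166), np.int64(173), 8) 290 (np.int64(166), np.int64(172), 7) 
163 None 165 (np.int64(249), np.int64(262)) 167 (np.int64(216), np.int64(292)) 169 (np.int64(189), np.int64(292)) 171 (np.int64(189), np.int64(292)) 173 (np.int64(189), np.int64(284)) 175 (np.int64(189), np.int64(284)) 177 None 179 None 
90 [] 98 [] 106 [234] 114 [239, 242] 122 [244] 130 [250, 256] 138 [255] 146 [] 154 [266] 162 [] 
side [214 182  28  26 190] [227.4316 194.8895] ((227.25003051757812, 194.25001525878906), (33.23401641845703, 5.656853675842285), 45.0)
top [227 208  37  15 241] [245.1452 214.9834] ((245.22683715820312, 214.9414520263672), (6.559298038482666, 36.888240814208984), 75.52970886230469)
```

```bash
python3 - <<'E'
from h import *
np.set_printoptions(precision=4,suppress=True)
print("strip mid",tri((253.2,127),(241,171.2)), [onz("top",(241,171.2),z)for z in(.311,.316)])
print("pipe c",tri((227.3,194.6),(245.2,215)),onz("top",(245.2,215),.048),onz("side",(227.3,194.6),.048))
# pipe axis from top
a=np.deg2rad(75.53); 
u=np.array([18.4*np.cos(a+np.pi/2),18.4*np.sin(a+np.pi/2)])
e=[onz("top",np.array([245.2,215])+k*u,.048) for k in(-1,1)]; d=e[1]-e[0];print("pipe len",np.linalg.norm(d),"yaw",np.arctan2(d[1],d[0]),e)
print(rel([.630,-.055,.40]))
E
```

```text
strip mid [ 0.6369 -0.0533  0.3033] [array([ 0.6315, -0.0532,  0.311 ]), array([ 0.6305, -0.0535,  0.316 ])]
pipe c [ 0.554  -0.05    0.0541] [ 0.5554 -0.0498  0.048 ] [ 0.5548 -0.0459  0.048 ]
pipe len 0.10968433651650977 yaw 1.8372636944876106 [array([ 0.5699, -0.1027,  0.048 ]), array([0.541 , 0.0031, 0.048 ])]
(array([-19.17,   5.44, -21.63]), None)
```

```bash
python3 -m creep '[{"claw":0,"tx":0,"ty":0,"tz":-4,"turn":0},{"claw":0,"tx":0,"ty":0,"tz":-8,"turn":0},{"claw":0,"tx":0,"ty":0,"tz":-12,"turn":0},{"claw":0,"tx":0,"ty":0,"tz":-16,"turn":0},{"claw":0,"tx":0,"ty":0,"tz":-20,"turn":0}]'
python3 -m creep '[{"claw":0,"tx":-3.5,"ty":1.2,"tz":0,"turn":0},{"claw":0,"tx":-7.3,"ty":2.5,"tz":0,"turn":0},{"claw":0,"tx":-11,"ty":3.8,"tz":0,"turn":0},{"claw":0,"tx":-14.6,"ty":4.9,"tz":0,"turn":0},{"claw":0,"tx":-18.2,"ty":5.6,"tz":0,"turn":0}]'
python3 -m creep '[{"claw":0,"tx":-0.8,"ty":0.1,"tz":1,"turn":0},{"claw":0,"tx":-0.8,"ty":0.1,"tz":2,"turn":0},{"claw":0,"tx":-0.8,"ty":0.1,"tz":2,"turn":0}]'
python3 -c "
from h import *
print(rel([.632,-.0535,.318]))"
```

```text
time_s: 9.33
tool_pos: [0.5672, 0.1346, 0.3807]
ee_rot: [3.141, -0.0, 1.606]
wrist_force: [0.7, 0.2, -1.0]
grip_width: 0.004
grasp_force: 0.0
time_s: 9.75
tool_pos: [0.6307, -0.0464, 0.3784]
ee_rot: [3.142, 0.0, 1.607]
wrist_force: [-0.3, 0.0, -0.1]
grip_width: -0.0
grasp_force: 0.0
time_s: 10.0
tool_pos: [0.6308, -0.0529, 0.3563]
ee_rot: [-3.139, -0.0, 1.605]
wrist_force: [-0.9, 0.9, -1.0]
grip_width: 0.0
grasp_force: 0.0
(array([-0.06,  0.13,  3.83]), None)
```

```bash
python3 -m creep '[{"claw":0,"tx":0,"ty":0.1,"tz":1.2,"turn":0},{"claw":0,"tx":0,"ty":0.1,"tz":2.2,"turn":0},{"claw":0,"tx":0,"ty":0.1,"tz":3.1,"turn":0},{"claw":0,"tx":0,"ty":0.1,"tz":3.1,"turn":0}]'
python3 -m creep '[{"claw":0,"tx":0,"ty":0,"tz":0.25,"turn":0},{"claw":0,"tx":0,"ty":0,"tz":0.5,"turn":0},{"claw":0,"tx":0,"ty":0,"tz":0.5,"turn":0}]'
python3 -m creep '[{"claw":0,"tx":0,"ty":0,"tz":0.15,"turn":0},{"claw":0,"tx":0,"ty":0,"tz":0.3,"turn":0},{"claw":0,"tx":0,"ty":0,"tz":0.3,"turn":0}]'
```

```text
time_s: 10.33
tool_pos: [0.6317, -0.0513, 0.3248]
ee_rot: [-3.138, -0.0, 1.608]
wrist_force: [-0.2, 0.8, -0.5]
grip_width: -0.001
grasp_force: 0.0
time_s: 10.58
tool_pos: [0.6326, -0.0525, 0.3222]
ee_rot: [3.142, 0.0, 1.607]
wrist_force: [-0.5, -0.7, -0.7]
grip_width: 0.006
grasp_force: 0.0
time_s: 10.83
tool_pos: [0.6327, -0.0527, 0.3195]
ee_rot: [3.141, 0.0, 1.607]
wrist_force: [0.7, -0.5, 0.6]
grip_width: -0.002
grasp_force: 0.0
```

```bash
python3 -m creep '[{"claw":0,"tx":0,"ty":0,"tz":0.2,"turn":0},{"claw":0,"tx":0,"ty":0,"tz":0.2,"turn":0}]'
python3 -m creep '[{"claw":0,"tx":0,"ty":0,"tz":0.2,"turn":0},{"claw":0,"tx":0,"ty":0,"tz":0.2,"turn":0}]'
```

```text
time_s: 11.0
tool_pos: [0.6329, -0.0528, 0.3192]
ee_rot: [3.139, -0.0, 1.607]
wrist_force: [-2.8, 0.7, 9.7]
grip_width: -0.0
grasp_force: 4.9
time_s: 11.17
tool_pos: [0.6332, -0.0528, 0.319]
ee_rot: [3.137, -0.001, 1.607]
wrist_force: [-6.0, 2.3, 20.6]
grip_width: 0.0
grasp_force: 10.4
```

```bash
python3 -m creep '[{"claw":0,"tx":0,"ty":0,"tz":0.1,"turn":0},{"claw":0,"tx":0,"ty":0,"tz":0.1,"turn":0},{"claw":0,"tx":0,"ty":0,"tz":0.1,"turn":0},{"claw":0,"tx":0,"ty":0,"tz":0.1,"turn":0},{"claw":0,"tx":0,"ty":0,"tz":0.1,"turn":0}]'
python3 -m creep '[{"claw":0,"tx":0,"ty":0,"tz":0,"turn":0},{"claw":0,"tx":0,"ty":0,"tz":0,"turn":0},{"claw":0,"tx":0,"ty":0,"tz":0,"turn":0},{"claw":0,"tx":0,"ty":0,"tz":0,"turn":0}]'
```

```text
time_s: 11.58
tool_pos: [0.6334, -0.0528, 0.3189]
ee_rot: [3.136, -0.001, 1.607]
wrist_force: [-7.8, 3.0, 26.4]
grip_width: 0.001
grasp_force: 13.3
time_s: 11.92
tool_pos: [0.6334, -0.0528, 0.3189]
ee_rot: [3.136, -0.001, 1.607]
wrist_force: [-8.0, 1.8, 25.6]
grip_width: -0.001
grasp_force: 13.3
```

The lid held about 26 N for 0.8 s without giving. Next I lift off and go for the pipe.

```bash
python3 -m creep '[{"claw":0,"tx":0,"ty":0,"tz":-1,"turn":0},{"claw":0,"tx":0,"ty":0,"tz":-3,"turn":0},{"claw":0.3,"tx":0,"ty":0,"tz":-5.5,"turn":0},{"claw":0.5,"tx":0,"ty":-1.5,"tz":-6,"turn":0}]'
python3 -m creep '[{"claw":0.5,"tx":0,"ty":-3,"tz":0,"turn":-0.1},{"claw":0.5,"tx":0,"ty":-6,"tz":0,"turn":-0.2},{"claw":0.5,"tx":0,"ty":-6.3,"tz":0,"turn":-0.23},{"claw":0.5,"tx":0,"ty":-6.3,"tz":0,"turn":-0.23}]'
python3 -c "
from h import *
print(rel([.555,-.049,.15],1.837))"
```

```text
time_s: 12.25
tool_pos: [0.6195, -0.0528, 0.3772]
ee_rot: [3.138, 0.001, 1.608]
wrist_force: [0.3, -1.2, 1.3]
grip_width: 0.274
grasp_force: 0.0
time_s: 12.58
tool_pos: [0.5535, -0.0559, 0.3753]
ee_rot: [3.139, -0.001, 1.838]
wrist_force: [0.5, 0.4, 0.5]
grip_width: 0.501
grasp_force: 0.0
(array([ 0.59,  0.28, 22.53]), np.float64(0.0010471945695265106))
```

```bash
python3 -m creep '[{"claw":0.5,"tx":0.3,"ty":0.1,"tz":4,"turn":0},{"claw":0.5,"tx":0.6,"ty":0.2,"tz":8,"turn":0},{"claw":0.5,"tx":0.6,"ty":0.2,"tz":12,"turn":0},{"claw":0.5,"tx":0.6,"ty":0.2,"tz":16,"turn":0},{"claw":0.5,"tx":0.6,"ty":0.2,"tz":20,"turn":0}]'
python3 -m creep '[{"claw":0.5,"tx":0,"ty":0,"tz":3,"turn":0},{"claw":0.5,"tx":0,"ty":0,"tz":6,"turn":0},{"claw":0.5,"tx":0,"ty":0,"tz":9,"turn":0},{"claw":0.5,"tx":0,"ty":0,"tz":11,"turn":0},{"claw":0.5,"tx":0,"ty":0,"tz":11,"turn":0}]'
python3 -c "
from h import *
print(rel([.555,-.049,.040],1.837))"
```

```text
time_s: 13.0
tool_pos: [0.5554, -0.0491, 0.1725]
ee_rot: [3.141, 0.0, 1.835]
wrist_force: [-0.1, 0.4, -0.4]
grip_width: 0.505
grasp_force: 0.0
time_s: 13.42
tool_pos: [0.5527, -0.0491, 0.0598]
ee_rot: [-3.134, -0.0, 1.835]
wrist_force: [-0.2, 0.3, -0.1]
grip_width: 0.499
grasp_force: 0.0
(array([-0.05,  0.24,  1.98]), np.float64(-0.0016690600780018272))
```

```bash
python3 -m creep '[{"claw":0.5,"tx":0,"ty":0,"tz":1,"turn":0},{"claw":0.5,"tx":0,"ty":0,"tz":1.9,"turn":0},{"claw":0.5,"tx":0,"ty":0,"tz":1.9,"turn":0}]'
python3 -m creep '[{"claw":0,"tx":0,"ty":0,"tz":0,"turn":0},{"claw":0,"tx":0,"ty":0,"tz":0,"turn":0},{"claw":0,"tx":0,"ty":0,"tz":0,"turn":0},{"claw":0,"tx":0,"ty":0,"tz":0,"turn":0},{"claw":0,"tx":0,"ty":0,"tz":0,"turn":0}]'
python3 -m creep '[{"claw":0,"tx":0,"ty":0,"tz":0,"turn":0},{"claw":0,"tx":0,"ty":0,"tz":-1,"turn":0},{"claw":0,"tx":0,"ty":0,"tz":-3,"turn":0},{"claw":0,"tx":0,"ty":0,"tz":-6,"turn":0},{"claw":0,"tx":0,"ty":0,"tz":-10,"turn":0}]'
python3 - <<'E'
from h import *
np.set_printoptions(precision=4,suppress=True)
x=np.array([.572,.563,.3694,.3793]); y=np.array([-.305,-.4396,-.4289,-.2917]); 
print("tray c",x.mean(),y.mean(), "yaw", np.arctan2(y[0]-y[3],x[0]-x[3]),np.arctan2(y[1]-y[2],x[1]-x[2]))
E
```

```text
time_s: 13.67
tool_pos: [0.555, -0.0491, 0.0446]
ee_rot: [-3.141, 0.0, 1.836]
wrist_force: [0.1, -0.1, -1.3]
grip_width: 0.5
grasp_force: 0.0
time_s: 14.08
tool_pos: [0.5558, -0.0492, 0.0464]
ee_rot: [3.14, 0.0, 1.837]
wrist_force: [-0.6, 0.3, 6.6]
grip_width: 0.225
grasp_force: 59.0
time_s: 14.5
tool_pos: [0.5532, -0.0492, 0.1451]
ee_rot: [-3.137, -0.0, 1.836]
wrist_force: [0.3, 1.0, -0.6]
grip_width: 0.226
grasp_force: 58.8
tray c 0.4709249999999999 -0.3663 yaw -0.068909918569547 -0.055212423147957095
```

```bash
python3 - <<'E'
from h import *
s=bot.observe();print(np.round(s["joint_positions"],3))
print(rel([.472,-.352,.20],3.08), rel([.472,-.352,.2],-.062))
E
```

```text
[-0.585  0.24   0.685  1.832 -0.165  1.132  0.423]
(array([-27.08, -15.81,  -5.43]), np.float64(-1.2435111191879877)) (array([-27.08, -15.81,  -5.43]), np.float64(1.8984888808120122))
```

```bash
python3 -m creep '[{"claw":0,"tx":0,"ty":0,"tz":-3,"turn":-0.1},{"claw":0,"tx":-2,"ty":-1.5,"tz":-6,"turn":-0.2},{"claw":0,"tx":-5,"ty":-3,"tz":-7,"turn":-0.31},{"claw":0,"tx":-8.5,"ty":-5,"tz":-7,"turn":-0.42},{"claw":0,"tx":-12,"ty":-7,"tz":-7,"turn":-0.53}]'
python3 -c "
from h import *
print(rel([.472,-.352,.20],3.08),bot.observe()['grasp_force'])"
```

```text
time_s: 14.92
tool_pos: [0.5194, -0.183, 0.2174]
ee_rot: [3.139, 0.002, 2.369]
wrist_force: [-0.3, -0.9, -0.5]
grip_width: 0.226
grasp_force: 58.8
(array([ -8.4 , -15.42,   1.72]), np.float64(-0.7110563969058403)) 58.840479254722595
```

```bash
python3 -m creep '[{"claw":0,"tx":-1.6,"ty":-3,"tz":0,"turn":-0.12},{"claw":0,"tx":-3.2,"ty":-6,"tz":0,"turn":-0.24},{"claw":0,"tx":-4.8,"ty":-9,"tz":1,"turn":-0.36},{"claw":0,"tx":-6.5,"ty":-12,"tz":2,"turn":-0.48},{"claw":0,"tx":-8,"ty":-15,"tz":3,"turn":-0.6}]'
python3 -m creep '[{"claw":0,"tx":0,"ty":0,"tz":3,"turn":-0.1},{"claw":0,"tx":0,"ty":0,"tz":6,"turn":-0.1},{"claw":0,"tx":0,"ty":0,"tz":9,"turn":-0.1},{"claw":0,"tx":0,"ty":0,"tz":9,"turn":-0.1}]'
python3 - <<'E'
from h import *
print(rel([.472,-.352,.0135],3.08))
s=bot.read_camera("side");t=bot.read_camera("top")
o=np.zeros((450,800,3),np.uint8)
o[:,:400]=cv2.resize(s[70:250,140:300],(400,450),interpolation=cv2.INTER_CUBIC)
o[:,400:]=cv2.resize(t[160:300,285:409],(400,450),interpolation=cv2.INTER_CUBIC)
cv2.imwrite("pics/g5.png",o[...,::-1])
E
```

```text
time_s: 15.33
tool_pos: [0.4724, -0.341, 0.1876]
ee_rot: [3.141, 0.001, 2.928]
wrist_force: [1.1, 1.1, -0.3]
grip_width: 0.228
grasp_force: 58.7
time_s: 15.67
tool_pos: [0.4698, -0.3378, 0.0924]
ee_rot: [3.139, -0.007, 3.022]
wrist_force: [-0.3, 0.9, -0.3]
grip_width: 0.224
grasp_force: 58.8
(array([-0.45, -1.4 ,  7.88]), np.float64(-0.05783152897046007))
```

View pics/g5.png

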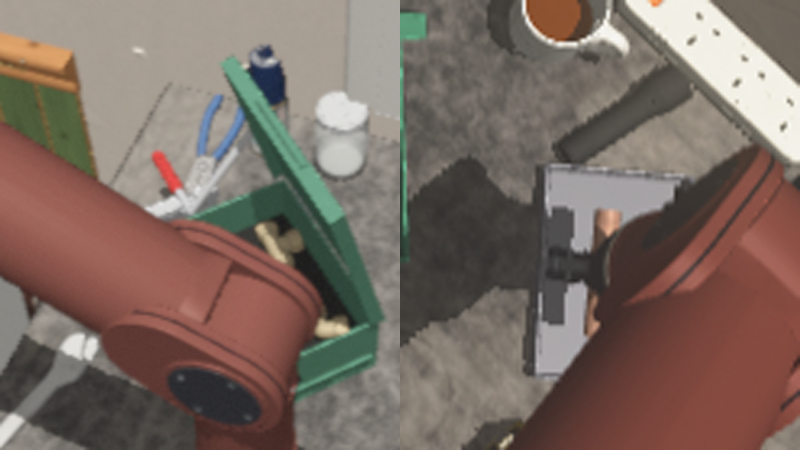

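The pipe hangs over the tray parallel to its long side, clear of the coupler, and the lid is still up. Now I lower it.

```bash
python3 -m creep '[{"claw":0,"tx":-0.2,"ty":-0.8,"tz":1,"turn":-0.05},{"claw":0,"tx":-0.4,"ty":-1.4,"tz":3,"turn":-0.05},{"claw":0,"tx":-0.4,"ty":-1.4,"tz":5,"turn":-0.05},{"claw":0,"tx":-0.4,"ty":-1.4,"tz":6.8,"turn":-0.05},{"claw":0,"tx":-0.4,"ty":-1.4,"tz":6.8,"turn":-0.05}]'
python3 -m creep '[{"claw":0,"tx":0,"ty":0,"tz":0.3,"turn":0},{"claw":0,"tx":0,"ty":0,"tz":0.6,"turn":0},{"claw":0,"tx":0,"ty":0,"tz":0.6,"turn":0}]'
python3 -m creep '[{"claw":0,"tx":0,"ty":0,"tz":0.2,"turn":0},{"claw":0,"tx":0,"ty":0,"tz":0.2,"turn":0}]'
```

```text
time_s: 16.18
tool_pos: [0.4749, -0.3535, 0.0285]
ee_rot: [3.141, -0.001, 3.073]
wrist_force: [-1.4, 0.2, -0.8]
grip_width: 0.221
grasp_force: 58.9
time_s: 16.43
tool_pos: [0.4759, -0.3545, 0.0244]
ee_rot: [-3.141, 0.002, 3.073]
wrist_force: [-0.6, 0.5, -0.1]
grip_width: 0.223
grasp_force: 58.9
time_s: 16.6
tool_pos: [0.4754, -0.3543, 0.0215]
ee_rot: [-3.141, 0.001, 3.073]
wrist_force: [-0.9, 0.2, -0.1]
grip_width: 0.223
grasp_force: 58.9
```

```bash
python3 -m creep '[{"claw":0,"tx":0,"ty":0,"tz":0.2,"turn":0},{"claw":0,"tx":0,"ty":0,"tz":0.5,"turn":0},{"claw":0,"tx":0,"ty":0,"tz":0.5,"turn":0}]'
python3 -m creep '[{"claw":0,"tx":0,"ty":0,"tz":0.2,"turn":0},{"claw":0,"tx":0,"ty":0,"tz":0.2,"turn":0},{"claw":0,"tx":0,"ty":0,"tz":0.2,"turn":0}]'
```

```text
time_s: 16.85
tool_pos: [0.4748, -0.3539, 0.0154]
ee_rot: [3.141, -0.001, 3.073]
wrist_force: [-0.8, 0.2, -0.2]
grip_width: 0.223
grasp_force: 58.9
time_s: 17.1
tool_pos: [0.4749, -0.3542, 0.0138]
ee_rot: [3.142, -0.0, 3.072]
wrist_force: [-0.1, 0.4, -0.5]
grip_width: 0.232
grasp_force: 58.9
```

```bash
python3 -m creep '[{"claw":0,"tx":0,"ty":0,"tz":0.15,"turn":0},{"claw":0,"tx":0,"ty":0,"tz":0.15,"turn":0},{"claw":0,"tx":0,"ty":0,"tz":0.15,"turn":0}]'
python3 -m creep '[{"claw":0,"tx":0,"ty":0,"tz":0.1,"turn":0},{"claw":0,"tx":0,"ty":0,"tz":0.1,"turn":0},{"claw":0,"tx":0,"ty":0,"tz":0.1,"turn":0}]'
```

```text
time_s: 17.35
tool_pos: [0.4751, -0.3543, 0.0134]
ee_rot: [3.141, 0.0, 3.072]
wrist_force: [-4.1, 3.6, 12.3]
grip_width: 0.228
grasp_force: 60.2
time_s: 17.6
tool_pos: [0.4751, -0.3544, 0.0133]
ee_rot: [3.141, 0.001, 3.072]
wrist_force: [-7.6, 6.5, 22.4]
grip_width: 0.225
grasp_force: 61.3
```

```bash
python3 -m creep '[{"claw":0,"tx":0,"ty":0,"tz":-0.2,"turn":0},{"claw":0,"tx":0,"ty":0,"tz":-0.2,"turn":0}]'
python3 -m creep '[{"claw":0.35,"tx":0,"ty":0,"tz":0,"turn":0},{"claw":0.45,"tx":0,"ty":0,"tz":0,"turn":0},{"claw":0.45,"tx":0,"ty":0,"tz":0,"turn":0},{"claw":0.45,"tx":0,"ty":0,"tz":0,"turn":0},{"claw":0.45,"tx":0,"ty":0,"tz":0,"turn":0}]'
python3 -m creep '[{"claw":0.45,"tx":0,"ty":0,"tz":-1,"turn":0},{"claw":0.45,"tx":0,"ty":0,"tz":-3,"turn":0},{"claw":0.45,"tx":0,"ty":0,"tz":-6,"turn":0},{"claw":0.45,"tx":0,"ty":0,"tz":-10,"turn":0},{"claw":0.45,"tx":0,"ty":0,"tz":-14,"turn":0}]'
python3 -m creep '[{"claw":0.45,"tx":1,"ty":2,"tz":-3,"turn":0},{"claw":0.45,"tx":3,"ty":5,"tz":-6,"turn":0},{"claw":0.45,"tx":4,"ty":8.5,"tz":-8,"turn":0},{"claw":0.45,"tx":4,"ty":12,"tz":-10,"turn":0},{"claw":0.45,"tx":4,"ty":15,"tz":-10,"turn":0}]'
python3 - <<'E'
from h import *
s=bot.read_camera("side");t=bot.read_camera("top")
o=np.zeros((450,800,3),np.uint8)
o[:,:400]=cv2.resize(s[70:250,140:300],(400,450),interpolation=cv2.INTER_CUBIC)
o[:,400:]=cv2.resize(t[150:300,180:409],(400,450))[:, :]
o[:,400:]=cv2.resize(t[130:310,170:410],(400,450))
cv2.imwrite("pics/g6.png",o[...,::-1])
E
```

```text
time_s: 17.77
tool_pos: [0.4753, -0.3543, 0.0139]
ee_rot: [-3.141, 0.001, 3.072]
wrist_force: [0.5, 0.4, -1.8]
grip_width: 0.229
grasp_force: 59.0
time_s: 18.18
tool_pos: [0.4749, -0.3541, 0.0132]
ee_rot: [3.142, -0.0, 3.073]
wrist_force: [0.4, -0.7, 0.1]
grip_width: 0.453
grasp_force: 0.0
time_s: 18.6
tool_pos: [0.4741, -0.3541, 0.1551]
ee_rot: [3.142, -0.001, 3.072]
wrist_force: [2.0, -0.9, 0.8]
grip_width: 0.452
grasp_force: 0.0
time_s: 19.02
tool_pos: [0.4459, -0.2013, 0.258]
ee_rot: [3.141, 0.007, 3.071]
wrist_force: [1.8, -0.0, -0.7]
grip_width: 0.45
grasp_force: 0.0
```

View pics/g6.png

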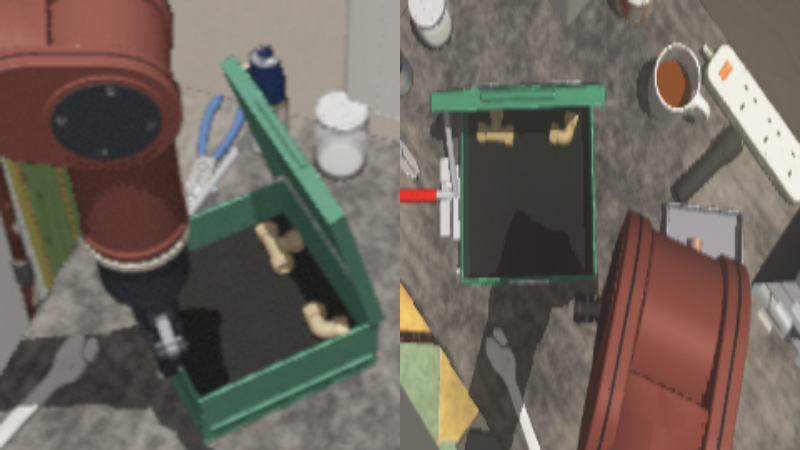

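The bin is empty of the pipe, the lid is propped, and one pipe end shows in the tray at crop (695,243). I'll move the arm aside for a last check.

```bash
python3 -m creep '[{"claw":0.45,"tx":0,"ty":3,"tz":-2,"turn":0},{"claw":0.45,"tx":0,"ty":6,"tz":-3,"turn":0},{"claw":0.45,"tx":0,"ty":9,"tz":-3,"turn":0},{"claw":0.45,"tx":0,"ty":12,"tz":-3,"turn":0},{"claw":0.45,"tx":0,"ty":15,"tz":-3,"turn":0}]'
python3 - <<'E'
from h import *
t=bot.read_camera("top"); print(bot.observe()["wrist_force"])
cv2.imwrite("pics/g7.png",cv2.resize(t[130:310,170:410],(800,600))[...,::-1])
E
```

```text
time_s: 19.53
tool_pos: [0.4556, -0.0515, 0.2841]
ee_rot: [3.141, 0.001, 3.071]
wrist_force: [1.0, 0.1, -0.1]
grip_width: 0.455
grasp_force: 0.0
[1.18549133 5.82882311 0.28177396]
```

View pics/g7.png

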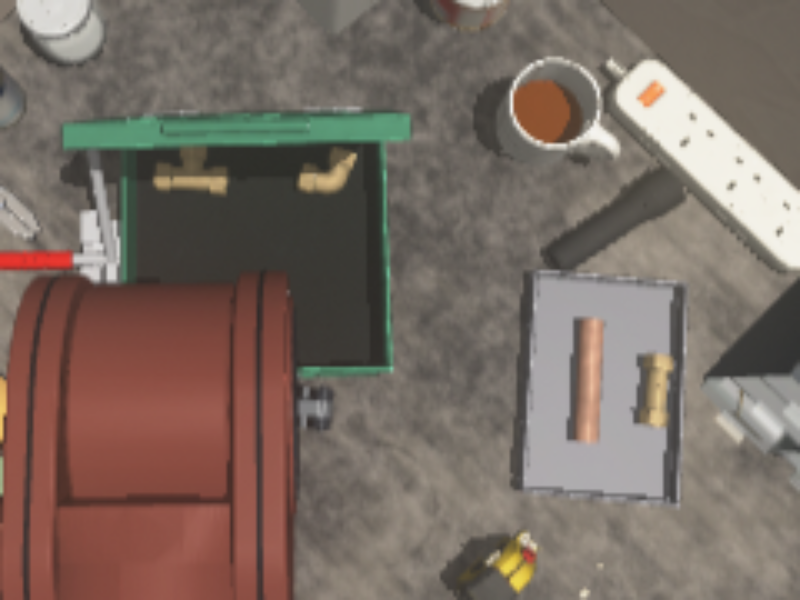

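The pipe lies flat in the tray at (588,380), clear of the coupler, and the lid is propped. I'll settle, check that the wrist force is zero, and hand in.

```bash
python3 -m creep '[{"claw":0.45,"tx":0,"ty":0,"tz":0,"turn":0},{"claw":0.45,"tx":0,"ty":0,"tz":0,"turn":0},{"claw":0.45,"tx":0,"ty":0,"tz":0,"turn":0},{"claw":0.45,"tx":0,"ty":0,"tz":0,"turn":0},{"claw":0.45,"tx":0,"ty":0,"tz":0,"turn":0}]' && python3 - <<'E'
from plant import bot
import numpy as np
f=np.linalg.norm(bot.observe()["wrist_force"]);print(f)
if f<4: print(bot.finish_job())
E
```

```text
time_s: 20.0
tool_pos: [0.4557, -0.0533, 0.2835]
ee_rot: [-3.142, 0.0, 3.071]
wrist_force: [0.5, 0.7, -0.0]
grip_width: 0.446
grasp_force: 0.0
0.8757607056208484
the job is handed in; nothing more can be done
None
```

The job is handed in at about 20 s. The lid is propped with the stay's rod in the notch and held about 26 N pressed on its front edge, and the copper pipe then went from the bin to lie flat in the grey tray.

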